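# Weigh out and lock up the press plates

## Task

Grey press plates lie about the bench; some are steel and some are aluminium, painted alike, so feel by lifting which is which (steel about 0.35 kg, aluminium about 0.12 kg). Loosen the block's clamp knob as far as it goes (left-hand thread: clockwise from above), slide every steel plate, grooved end first, into a bay of its own until it is fully home against the stop, and lay every aluminium plate flat in the grey tray. Last of all turn the knob back anticlockwise until it is tight at its stop; leave the beaker, the stopper and the jar alone.

Things in the scene. Friction and masses are not known exactly. Their poses are not given: they have to be found in the camera images.
- clamp_block: aluminium block fixed to the worktop, 212 mm wide over its three bays plus a 62 mm knob foot on the +y end; 52 mm deep, 26 mm high. Origin on the worktop (z = 0), middle of the mouth line; +x into the bays, +y left, z up. Bays: 44 mm wide, centres at y = 64, 0, -64 mm, between cheeks with rounded fronts; the worktop is their floor, roof 15 mm above it, solid stop rail 42 mm behind the mouth
- lock_bar_mid (a point): middle of the underside of the steel lock bar that lies across all bays, 18 to 26 mm behind the mouth: 6 mm above the worktop when the knob is tight (plates cannot pass), 14 mm when fully loosened. A plate that is fully home has its groove under the bar, 4 mm to spare either way, so that the bar can come down
- bay_left (a point): middle of the mouth of the left bay, on the worktop (axes as the block)
- bay_mid (a point): middle of the mouth of the middle bay, on the worktop. A plate pushed fully home against the stop has its origin 3 mm in front of the mouth line (block x = -3 mm)
- bay_right (a point): middle of the mouth of the right bay, on the worktop
- clamp_knob_grip (a point): grip point of the clamp knob on the left end of the block: on its vertical axis, 57 mm above the worktop. Disc 44 mm across with an upright grip bar 42 mm long, 14 mm thick, from 34 to 64 mm above the worktop; the point turns with the knob, its x axis along the grip bar (grip across y)
- clamp_knob (a joint): angle of the clamp knob, rad. Left-hand thread: 0 = tight (stop, bar down), grows when turned CLOCKWISE seen from above, 2.4 = fully loose (stop, bar up 8 mm). It has a little friction (0.06 N m) and stays where it is left.
- tray: shallow grey tray fixed on the worktop, 170 mm (its x) by 260 mm (its y), walls 38 mm high and 3 mm thick, floor 3 mm; origin under its centre, z up
- beaker_100: loose empty glass beaker, 56 mm across, 69 mm high, a bystander; origin under its centre
- glass_stopper: loose glass stopper, 42 mm across, 50 mm high, a bystander; origin under its centre
- jar_c: loose sample jar, 44 mm across, 55 mm high, a bystander; origin under its centre
- plate_a: grey press plate (None if absent), steel or aluminium, all alike to the eye; weights as in the goal, within 8 per cent. 90 long (x), 40 wide (y), 9.5 mm thick; locking groove across the top at x = 17 to 33 mm (4 mm thick there). Origin under its centre, +x to the grooved end, which enters a bay first. Upright lug to lift it by: x = -28 to -8 mm, 12 mm thick (y), top 46 mm above the underside
- plate_b: grey press plate (None if absent), steel or aluminium, all alike to the eye; weights as in the goal, within 8 per cent. 90 long (x), 40 wide (y), 9.5 mm thick; locking groove across the top at x = 17 to 33 mm (4 mm thick there). Origin under its centre, +x to the grooved end, which enters a bay first. Upright lug to lift it by: x = -28 to -8 mm, 12 mm thick (y), top 46 mm above the underside
- plate_c: grey press plate (None if absent), steel or aluminium, all alike to the eye; weights as in the goal, within 8 per cent. 90 long (x), 40 wide (y), 9.5 mm thick; locking groove across the top at x = 17 to 33 mm (4 mm thick there). Origin under its centre, +x to the grooved end, which enters a bay first. Upright lug to lift it by: x = -28 to -8 mm, 12 mm thick (y), top 46 mm above the underside
- plate_d: grey press plate (None if absent), steel or aluminium, all alike to the eye; weights as in the goal, within 8 per cent. 90 long (x), 40 wide (y), 9.5 mm thick; locking groove across the top at x = 17 to 33 mm (4 mm thick there). Origin under its centre, +x to the grooved end, which enters a bay first. Upright lug to lift it by: x = -28 to -8 mm, 12 mm thick (y), top 46 mm above the underside
- plate_e: grey press plate (None if absent), steel or aluminium, all alike to the eye; weights as in the goal, within 8 per cent. 90 long (x), 40 wide (y), 9.5 mm thick; locking groove across the top at x = 17 to 33 mm (4 mm thick there). Origin under its centre, +x to the grooved end, which enters a bay first. Upright lug to lift it by: x = -28 to -8 mm, 12 mm thick (y), top 46 mm above the underside

How it is judged:
By the outcome, as a careful person would: the job done as asked, in the order asked, and still so for the second after the job is handed in, with the robot touching nothing.
Of plate_a, plate_b, plate_c, plate_d, plate_e only 3 to 4 are there at a start; the rules pass over those that are not, and their reading is None.
At some moment in a run one of plate_a, plate_b, plate_c, plate_d, plate_e may be knocked a few centimetres aside while the robot is not near it.
Once in a run the grip may slacken for a moment while it holds something.
It also fails if it takes over 210 s, if anything falls off the work surface, if the arm or the gripper's body presses on something with over 40 N, if the wrist force passes 120 N, or if a joint passes its speed limit or range.

## Robot

A 6-joint arm with a two-finger parallel gripper is mounted at the origin on a cart in front of the work surface, level with it; the furniture and walls round the work are solid. World frame = base frame: x ahead of the robot, y to its left, z up, the work surface at z = 0. Lengths are in m, angles in rad, forces in N, time in s.
With the tool pointing down it reaches from about 0.275 to 0.725 m from the base axis. Payload 15.9 kg.
Tool frame: the origin (TCP) lies midway between the tips of the shut fingers; the grasp point (between the pads) lies 19 mm behind it; z points along the fingers, y is the line along which they close (so a half turn about z gives the same grasp; the last joint's range is limited). The gripper opens to 85 mm and grips with 20 to 120 N. Pads are 22 mm wide; open, the fingers measure 114 mm over their backs; the gripper's body (76 mm by 85 mm) begins 54 mm behind the grasp point. The pads swing forward as they close: fully open they stand 13 mm farther back than shut.
Start: joints at [1.337, 0.213, -0.034, 1.323, 0, 1.571], TCP at [0.116, 0.486, 0.231] pointing down, gripper open.
Joint ranges: [-2.98, 2.98], [-0.74, 1.72], [-1.14, 1.35], [-2.1, 2.04], [-1.57, 1.44], [-3.14, 3.14]. Speed limits (rad/s): [1.89, 1.89, 2.39, 2.57, 3.14, 3.14].

## Interface

Orientations are given as a unit quaternion [x, y, z, w].
In Python, from station import arm, effector, ik, imaging gives the robot as it stands. Calls block until the motion is done:
- arm.move_to(position, orientation): joint-space move of the TCP to a pose.
- arm.servo_line(position, v=0.15, rot=None): straight line of the TCP; rot=None keeps the orientation; v is the mean speed in m/s.
- arm.goto_joints(angles): joint-space move.
- effector.command_gripper(opening): finger opening in m; the grip force is fixed at half the most; returns when the fingers have stopped.
- arm.sleep(seconds).
- ik(position, orientation): joint angles nearest the present ones, or None.
- arm.get_obs(): the state.
- imaging.snapshot(name): name is "scene" or "side" or "wrist"; returns a dict with "frame" (384x512x3 uint8, red, green, blue), "camera_matrix" (3x3 intrinsics, pixels), "cam_to_world" (4x4, takes a point from camera to world coordinates). Camera axes: x right, y down, z forward; pixel columns grow to the right and rows downward; lengths in m; the calibration is good to about 2 mm. A picture is of the moment at which its call begins. There is no depth.
A pose or a line that the arm cannot do raises arm.IKError and nothing moves.
- arm.finish_job(): hands the job in; it is judged then, once.
The state is a dict: "clock": time; "joints": joint angles; "dq": joint speeds; "tau": joint torques, N m; "tool_pos": TCP position; "orientation": TCP orientation; "wrist_force": force on the tool from outside, world axes, zero at the start; "wrist_torque": the same for the moment, N m; "gripper_width": finger opening in m; "grasp_force": force on a finger pad.
Only numpy, scipy, OpenCV 4.12 (cv2) and the standard library are available. Lean on these libraries where they do the work, as an engineer would, in place of code of your own. Each camera call takes 0.05 s, during which the arm holds its last target. There are 200 camera calls.

## Working session

There is one attempt and no reset: what is moved stays moved. The work goes in short steps, each a Python script; the robot and the scene stay as the last script left them, time stands still between calls to the robot, and variables do not carry over. Pictures are saved under pics/ and viewed, at most 14 in all, crops included, and the job is handed in when it is done.

```bash
ls; mkdir -p pics; python3 - <<'E'
from station import arm, effector, ik, imaging
import cv2,numpy as np
for n in ["scene","side","wrist"]:
    s=imaging.snapshot(n); cv2.imwrite(f"pics/{n}0.png",s["frame"][:,:,::-1]); 
    np.set_printoptions(precision=3,suppress=True); print(n,s["camera_matrix"].tolist(),s["cam_to_world"])
    np.savez(f"pics/{n}0.npz",K=s["camera_matrix"],T=s["cam_to_world"])
print(arm.get_obs())
E
```

```text
pics
scene [[355.4874812493765, 0.0, 250.75744827836058], [0.0, 355.4874812493765, 192.64787755886647], [0.0, 0.0, 1.0]] [[ 0.895 -0.228  0.385  0.065]
 [-0.447 -0.424  0.788 -0.827]
 [-0.016 -0.877 -0.481  0.576]
 [ 0.     0.     0.     1.   ]]
side [[359.34857870603895, 0.0, 252.05022768357665], [0.0, 359.34857870603895, 186.78682279974333], [0.0, 0.0, 1.0]] [[-0.999 -0.019  0.046  0.441]
 [-0.048  0.579 -0.814  1.016]
 [-0.011 -0.815 -0.579  0.763]
 [ 0.     0.     0.     1.   ]]
wrist [[309.9930538349254, 0.0, 258.47863608114113], [0.0, 309.9930538349254, 191.856313001665], [0.0, 0.0, 1.0]] [[ 0.231  0.931  0.281  0.044]
 [ 0.973 -0.221 -0.067  0.503]
 [-0.     0.289 -0.957  0.374]
 [ 0.     0.     0.     1.   ]]
{'clock': 0.15, 'joints': array([ 1.337,  0.213, -0.035,  1.324,  0.   ,  1.571]), 'dq': array([-0.001, -0.   ,  0.003,  0.   , -0.001,  0.002]), 'tau': array([ -0.001, -68.641,  48.725,   0.013,   0.   ,   0.   ]), 'tool_pos': array([0.116, 0.486, 0.231]), 'orientation': array([ 0.117,  0.993, -0.   , -0.   ]), 'wrist_force': array([ 0.321, -1.22 , -0.075]), 'wrist_torque': array([ 0.033, -0.001, -0.012]), 'grasp_force': 0.0, 'gripper_width': 0.08556446292300464}
```

View pics/scene0.png

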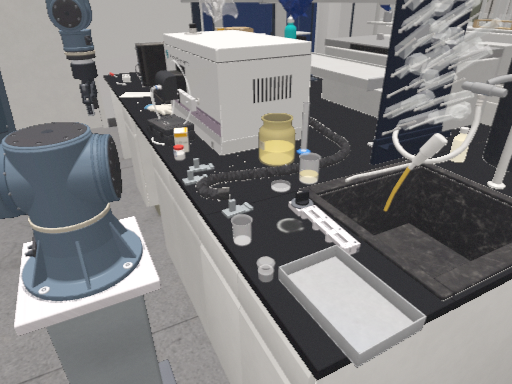

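View pics/side0.png

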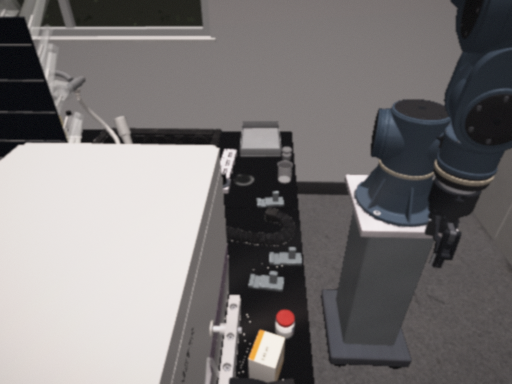

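The scene view shows three plates near (237,208), (203,168) and (193,179). The block is at (325,225) with its knob at (303,197), the tray at (350,300), the beaker at (242,230) and the stopper at (265,268). The side view shows the same three plates at (270,202), (287,258) and (267,282), and the red-capped jar at (285,320).

```bash
cat > h.py <<'E'
import numpy as np, cv2
from scipy.spatial.transform import Rotation as R
np.set_printoptions(precision=4,suppress=True)
def pix2w(K,T,uv,z=0.):
    d=T[:3,:3]@np.linalg.inv(K)@np.array([uv[0],uv[1],1.]); o=T[:3,3]
    return o+d*(z-o[2])/d[2]
def w2pix(K,T,p):
    p=np.atleast_2d(p); c=(p-T[:3,3])@T[:3,:3]; q=c@K.T; return q[:,:2]/q[:,2:]
def down(yaw):  # tool z down, tool x at yaw in world; tool y at yaw-90
    return (R.from_euler('z',yaw)*R.from_euler('x',np.pi)).as_quat()
E
python3 - <<'E'
from h import *
for n,pts in {"scene":[(237,213),(203,172),(193,181),(303,205),(325,232),(242,243),(265,278),(350,310),(281,187),(310,180),(180,158)],"side":[(270,204),(287,260),(267,284),(285,330),(285,180),(230,170),(260,140)]}.items():
    d=np.load(f"pics/{n}0.npz")
    for p in pts: print(n,p,pix2w(d["K"],d["T"],p))
from station import arm,ik
for y in (0,np.pi/2,-np.pi/2,np.pi): print(y,down(y))
for p in [(.45,.3,.3),(.45,0,.3),(.45,-.2,.3),(.4,-.3,.3)]:
    for y in (0,np.pi/2,-np.pi/2,np.pi): 
        q=ik(p,down(y)); print(p,y,q)
E
```

```text
scene (237, 213) [0.4308 0.0198 0.    ]
scene (203, 172) [0.4387 0.3463 0.    ]
scene (193, 181) [0.381  0.2919 0.    ]
scene (303, 205) [ 0.6345 -0.0348  0.    ]
scene (325, 232) [ 0.6061 -0.1862  0.    ]
scene (242, 243) [ 0.3796 -0.1242  0.    ]
scene (265, 278) [ 0.3694 -0.2717  0.    ]
scene (350, 310) [ 0.4806 -0.4388  0.    ]
scene (281, 187) [0.6358 0.1024 0.    ]
scene (310, 180) [0.7545 0.0994 0.    ]
scene (180, 158) [0.4008 0.5196 0.    ]
side (270, 204) [0.435  0.0423 0.    ]
side (287, 260) [0.3847 0.2987 0.    ]
side (267, 284) [0.4403 0.3864 0.    ]
side (285, 330) [0.3961 0.5198 0.    ]
side (285, 180) [ 0.3798 -0.1058  0.    ]
side (230, 170) [ 0.5938 -0.1687  0.    ]
side (260, 140) [ 0.4834 -0.4213  0.    ]
0 [1. 0. 0. 0.]
1.5707963267948966 [0.7071 0.7071 0.     0.    ]
-1.5707963267948966 [ 0.7071 -0.7071 -0.      0.    ]
3.141592653589793 [0. 1. 0. 0.]
(0.45, 0.3, 0.3) 0 [ 0.588   0.3033  0.2569  1.5244  0.     -2.5536]
(0.45, 0.3, 0.3) 1.5707963267948966 [0.588  0.3033 0.2569 1.5244 0.     2.1588]
(0.45, 0.3, 0.3) -1.5707963267948966 [ 0.588   0.3033  0.2569  
[... 367 characters left out ...]
0.     0.1082 0.013  1.4756 0.     0.    ]
(0.45, -0.2, 0.3) 0 [-0.4182  0.1977  0.1191  1.4923  0.      2.7234]
(0.45, -0.2, 0.3) 1.5707963267948966 [-0.4182  0.1977  0.1191  1.4923  0.      1.1526]
(0.45, -0.2, 0.3) -1.5707963267948966 [-0.4182  0.1977  0.1191  1.4923  0.     -1.989 ]
(0.45, -0.2, 0.3) 3.141592653589793 [-0.4182  0.1977  0.1191  1.4923  0.     -0.4182]
(0.4, -0.3, 0.3) 0 [-0.6435  0.2139  0.1394  1.4963  0.      2.4981]
(0.4, -0.3, 0.3) 1.5707963267948966 [-0.6435  0.2139  0.1394  1.4963  0.      0.9273]
(0.4, -0.3, 0.3) -1.5707963267948966 [-0.6435  0.2139  0.1394  1.4963  0.     -2.2143]
(0.4, -0.3, 0.3) 3.141592653589793 [-0.6435  0.2139  0.1394  1.4963  0.     -0.6435]
```

View pics/wrist0.png

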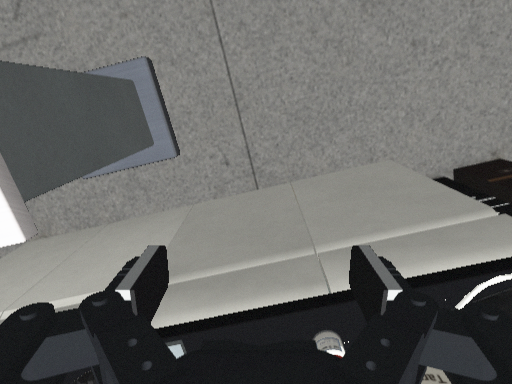

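The wrist start view only shows the cart and the bench edge. I'll move the arm over the work for closer looks.

```bash
python3 - <<'E'
from h import *
from station import arm,ik,imaging
out=[]
for i,p in enumerate([(.36,.28,.33),(.36,.05,.33),(.48,-.15,.33)]):
    q=down(0); arm.move_to(p,q); arm.sleep(.3)
    s=imaging.snapshot("wrist"); cv2.imwrite(f"pics/w{i}.png",s["frame"][:,:,::-1]); np.savez(f"pics/w{i}.npz",K=s["camera_matrix"],T=s["cam_to_world"])
print(arm.get_obs()["clock"],arm.get_obs()["wrist_force"])
E
```

```text
10.2917 [-0.7125 -0.3236 -0.0395]
```

View pics/w0.png

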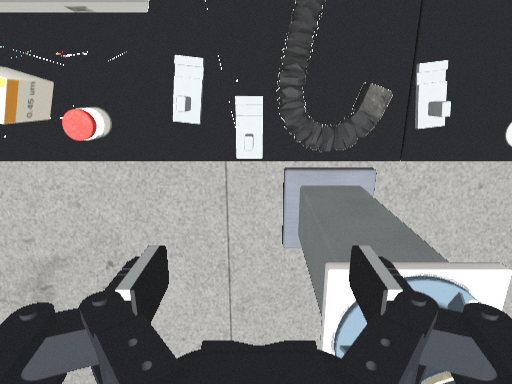

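View pics/w2.png

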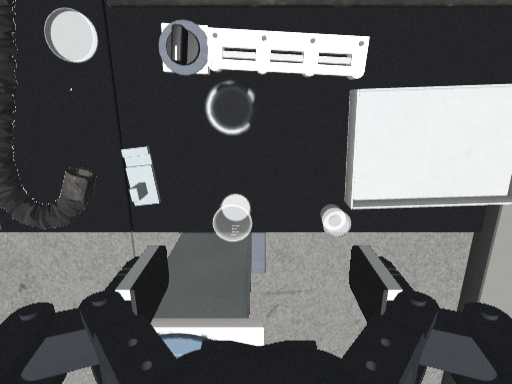

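w0 shows the red-capped jar at (85,124) and plates at (188,90), (249,127) and (432,95), with their grooved ends toward +x. w2 shows the block at (265,50) with its knob at (183,47), a plate at (140,176), the beaker at (233,218), the stopper at (335,220) and the tray at (435,147). There is also a faint ring at (231,107). Next I'll check whether the ring has any height and get a closer look at the block.

```bash
python3 - <<'E'
from h import *
from station import arm,ik,imaging
for n,p in (("w2",(231,107)),("scene0",(290,225)),("side0",(243,180)),("w2",(183,47))):
    d=np.load(f"pics/{n}.npz"); print(n,pix2w(d["K"],d["T"],p))
arm.move_to((.53,-.13,.17),down(0)); arm.sleep(.3)
s=imaging.snapshot("wrist"); cv2.imwrite(f"pics/w3.png",s["frame"][:,:,::-1]); np.savez(f"pics/w3.npz",K=s["camera_matrix"],T=s["cam_to_world"])
cv2.imwrite("pics/w3b.png",cv2.resize(s["frame"][:200,:,::-1],(800,312),interpolation=cv2.INTER_CUBIC))
E
```

```text
w2 [ 0.541  -0.1098  0.    ]
scene0 [ 0.5386 -0.1111  0.    ]
side0 [ 0.5378 -0.1007  0.    ]
w2 [ 0.6218 -0.0448  0.    ]
```

View pics/w3b.png

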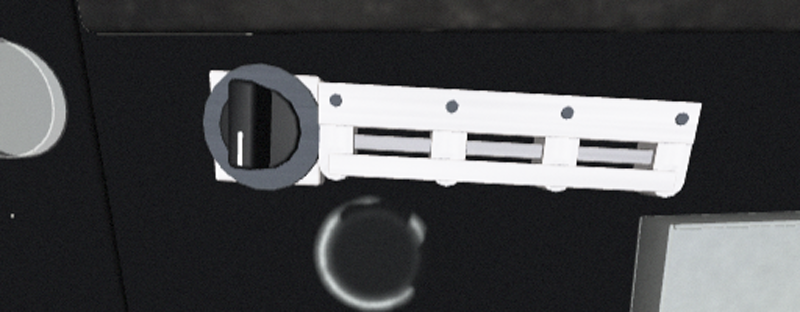

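```bash
python3 - <<'E'
from h import *
d=np.load("pics/w3.npz"); K,T=d["K"],d["T"]; f=512/800
P=lambda u,v,z: pix2w(K,T,(u*f,v*f),z)[:2]
bl,br,fr=P(319,78,.026),P(701,103,.026),P(685,195,.026)
print(bl,br,fr,"len",np.linalg.norm(bl-br),"depth",np.linalg.norm(br-fr))
e=(bl-br)/np.linalg.norm(bl-br); x=np.array([e[1],-e[0]]); yaw=np.arctan2(x[1],x[0]); print("yaw",yaw)
o=(bl+br)/2-0.052*x; print("origin",o)
for y in (.064,0,-.064): print("bay",y,o+e*y)
print("cheek fronts", [ (P(*p,.013)-o)@np.c_[x,e] for p in ((446,185),(556,191))], "fr",(fr-o)@np.c_[x,e])
print("foot corners z0/.026",[ (P(*p,z)-o)@np.c_[x,e] for p in ((209,70),(216,181)) for z in (0,.026)])
print("knob disc", (P(261,127,.034)-o)@np.c_[x,e], P(261,127,.034))
a,b=P(242,82,.064),P(250,167,.064); print("bar mid",(a+b)/2,"len",np.linalg.norm(a-b),"yaw",np.arctan2(*(a-b)[::-1]))
# overlay model on 3 views
c=lambda bx,by,z: np.r_[o+x*bx+e*by,z]
for n in ("w3","w2","scene0","side0"):
    d=np.load(f"pics/{n}.npz"); im=cv2.imread(f"pics/{n}.png")
    pts=[c(bx,by,z) for bx,by in ((0,-.106),(0,.106),(.052,.106),(.052,-.106)) for z in (0,.026)]
    for u in w2pix(d["K"],d["T"],np.array(pts)): cv2.circle(im,tuple((u*4).round().astype(int)),4,(0,0,255),-1,shift=2)
    u=w2pix(d["K"],d["T"],c(.026,.03,.02))[0].astype(int); cr=im[max(0,u[1]-50):u[1]+50, max(0,u[0]-110):u[0]+110]
    cv2.imwrite(f"pics/ov_{n}.png",cv2.resize(cr,(400,int(400*cr.shape[0]/cr.shape[1])),interpolation=cv2.INTER_NEAREST))
ims=[cv2.resize(cv2.imread(f"pics/ov_{n}.png"),(400,200)) for n in ("w3","w2","scene0","side0")]
cv2.imwrite("pics/ov.png",np.vstack([np.hstack(ims[:2]),np.hstack(ims[2:])]))
E
```

```text
[ 0.6435 -0.0845] [ 0.6308 -0.2952] [ 0.5809 -0.2947] len 0.21109457061061754 depth 0.0499046934478319
yaw -0.06013637331071425
origin [ 0.5853 -0.1868]
bay 0.064 [ 0.5891 -0.1229]
bay 0 [ 0.5853 -0.1868]
bay -0.064 [ 0.5814 -0.2506]
cheek fronts [array([-0.0013,  0.0304]), array([-0.0008, -0.0367])] fr [ 0.0022 -0.108 ]
foot corners z0/.026 [array([0.0558, 0.1751]), array([0.0524, 0.1653]), array([-0.0083,  0.1742]), array([-0.0063,  0.1645])]
knob disc [0.0245 0.1355] [ 0.6179 -0.053 ]
bar mid [ 0.617  -0.0541] len 0.03894648035182608 yaw 0.006239095802974394
```

View pics/ov.png

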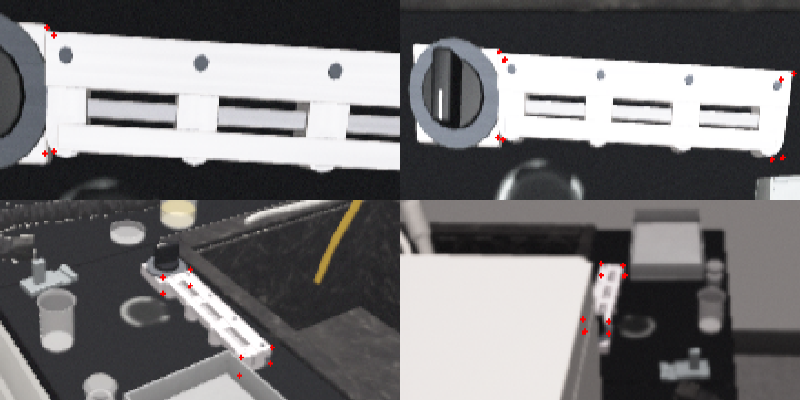

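The overlay fits the block's edges in all four views to about 2 mm. The block origin is (0.585,-0.187) with yaw -0.06, and the knob is at about (0.618,-0.053). Next step is loosening the knob.

```bash
cat >> h.py <<'E'
BO=np.array([.5853,-.1868]); BY=-0.060; BX=np.array([np.cos(BY),np.sin(BY)]); BE=np.array([-BX[1],BX[0]])
def blk(x,y,z): return np.r_[BO+BX*x+BE*y,z]
KN=(blk(.026,.137,0)[:2]+np.array([.617,-.0535]))/2
def st(arm):
    o=arm.get_obs(); print("t%.1f"%o["clock"],"tcp",o["tool_pos"],"F",o["wrist_force"].round(2),"M",o["wrist_torque"].round(3),"w%.4f g%.1f j6 %.3f"%(o["gripper_width"],o["grasp_force"],o["joints"][5])); return o
E
python3 - <<'E'
from h import *
from station import arm,ik,imaging,effector
q=down(BY+np.pi); print(KN)
arm.move_to((*KN,.14),q); effector.command_gripper(.045); st(arm)
arm.servo_line((*KN,.041),v=.08); st(arm)
effector.command_gripper(.0); st(arm)
j=np.array(arm.get_obs()["joints"])
for a in (.4,.8,1.2,1.6,2.0,2.3,2.4,2.45):
    k=j.copy(); k[5]+=a; arm.goto_joints(k); o=st(arm)
s=imaging.snapshot("side")
E
```

```text
[ 0.6182 -0.0526]
t14.3 tcp [ 0.6183 -0.0526  0.14  ] F [0.82 0.23 0.28] M [ 0.035 -0.008 -0.015] w0.0451 g0.0 j6 -0.025
t15.7 tcp [ 0.6186 -0.0526  0.0416] F [-0.98  0.85  0.47] M [ 0.024  0.002 -0.008] w0.0447 g0.0 j6 -0.025
t16.1 tcp [ 0.6184 -0.0512  0.0416] F [-2.63 10.34  6.58] M [ 1.936  0.612 -0.001] w0.0124 g59.3 j6 -0.025
t16.6 tcp [ 0.6182 -0.0513  0.0416] F [-2.27 -0.52  0.9 ] M [-0.307  0.375 -0.046] w0.0128 g58.8 j6 0.371
t17.0 tcp [ 0.6181 -0.0514  0.0416] F [-4.83 -1.99  3.63] M [-0.594  1.208 -0.047] w0.0128 g59.2 j6 0.769
t17.5 tcp [ 0.6179 -0.0514  0.0416] F [-6.9  -2.04  5.71] M [-0.632  1.589 -0.003] w0.0127 g59.4 j6 1.170
t17.9 tcp [ 0.6176 -0.0514  0.0416] F [-8.25 -1.05  6.51] M [-0.645  2.     0.016] w0.0128 g59.7 j6 1.570
t18.4 tcp [ 0.6174 -0.0513  0.0416] F [-10.23  -0.9    8.51] M [-0.352  2.341 -0.103] w0.0129 g59.8 j6 1.970
t18.8 tcp [ 0.6173 -0.0511  0.0416] F [-10.69  -1.     9.07] M [-0.059  2.44  -0.003] w0.0131 g59.9 j6 2.270
t19.1 tcp [ 0.6173 -0.0511  0.0416] F [-9.15 -0.77  8.49] M [-0.185  2.099  0.14 ] w0.0132 g39.4 j6 2.370
t19.3 tcp [ 0.6177 -0.0509  0.0416] F [-8.   0.8  4.7] M [0.03  1.58  0.919] w0.0129 g60.5 j6 2.419
```

```bash
cat >> h.py <<'E'
from scipy.optimize import minimize
def boxpts(x0,x1,y0,y1,z0,z1): return np.array([[x,y,z] for x in (x0,x1) for y in (y0,y1) for z in (z0,z1)])
PB=boxpts(-.045,.045,-.02,.02,0,.0095); LB=boxpts(-.028,-.008,-.006,.006,0,.046)
def sil(K,T,p,shape=(384,512),s=4):
    m=np.zeros((shape[0]*s,shape[1]*s),np.uint8); c,sn=np.cos(p[2]),np.sin(p[2]); M=np.array([[c,-sn,0],[sn,c,0],[0,0,1]])
    for B in (PB,LB):
        u=w2pix(K,T,B@M.T+np.r_[p[:2],p[3] if len(p)>3 else 0]); u=(u+.5)*s-.5
        cv2.fillConvexPoly(m,cv2.convexHull(np.round(u).astype(np.int32)),255)
    return cv2.resize(m,(shape[1],shape[0]),interpolation=cv2.INTER_AREA)/255.
def fit(im,K,T,p0,thr=70,r=70):
    g=cv2.cvtColor(im,cv2.COLOR_RGB2GRAY); u=w2pix(K,T,np.r_[p0[:2],.005])[0].astype(int)
    n,l=cv2.connectedComponents((g>thr).astype(np.uint8)); 
    w=np.zeros_like(g); cv2.circle(w,tuple(int(a) for a in u),12,1,-1)
    ids=np.bincount(l[(w>0)],minlength=n); ids[0]=0; m=(l==ids.argmax()).astype(np.uint8)
    m=cv2.morphologyEx(m,cv2.MORPH_CLOSE,np.ones((5,5),np.uint8)).astype(float)
    cost=lambda p: np.abs(sil(K,T,p)-m).sum()/m.sum()
    best=min((minimize(cost,p0,method="Nelder-Mead",options=dict(initial_simplex=np.array(p0)+np.array([[0,0,0],[.008,0,0],[0,.008,0],[0,0,.15]])*sg,xatol=1e-4,fatol=1e-4)) for sg in (1,-1)),key=lambda r:r.fun)
    return best.x,best.fun,int(m.sum())
E
python3 - <<'E'
from h import *
from station import arm,ik,imaging,effector
effector.command_gripper(.06); st(arm)
p=arm.get_obs()["tool_pos"]; arm.servo_line((p[0],p[1],.16),v=.15)
for i,(p,ts) in enumerate([((.40,.02,.2),[(.432,.035,-.05)]),((.34,.32,.2),[(.44,.37,0),(.385,.295,0)])]):
    arm.move_to(p,down(0)); arm.sleep(.3); s=imaging.snapshot("wrist"); K,T=s["camera_matrix"],s["cam_to_world"]
    cv2.imwrite(f"pics/p{i}.png",s["frame"][:,:,::-1]); np.savez(f"pics/p{i}.npz",K=K,T=T)
    im=s["frame"][:,:,::-1].copy()
    for t in ts:
        x,c,m=fit(s["frame"],K,T,np.array(t)); print(x,c,m)
        cs,_=cv2.findContours((sil(K,T,x)>.5).astype(np.uint8),0,2); cv2.drawContours(im,cs,-1,(0,0,255),1)
    cv2.imwrite(f"pics/q{i}.png",im)
st(arm)
a=[cv2.imread(f"pics/q{i}.png") for i in (0,1)]
cv2.imwrite("pics/q.png",cv2.resize(np.hstack(a)[:260],(800,203)))
E
```

```text
t19.9 tcp [ 0.6185 -0.0512  0.0416] F [-0.63  0.01 -0.18] M [ 0.009 -0.071 -0.002] w0.0600 g0.0 j6 2.425
[0.4376 0.0321 0.117 ] 0.030047505938242278 3368
[ 0.4444  0.3811 -0.1081] 0.022835190764520626 4022
[ 0.3922  0.2938 -0.0016] 0.028630870953032378 3440
t27.2 tcp [0.3403 0.3196 0.2001] F [0.07 0.2  0.19] M [-0.042  0.017 -0.042] w0.0602 g0.0 j6 -2.387
```

View pics/q.png

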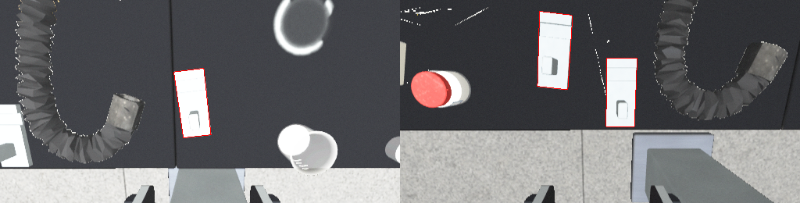

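The silhouette fits sit right on all three plates. In q0 the plate is at (190,103), and in q1 they are at (555,50) and (621,92) beside the jar. I'll pick the nearest one and weigh it.

```bash
cat >> h.py <<'E'
def fz(arm,n=12):
    v=[]
    for _ in range(n): arm.sleep(.04); v.append(arm.get_obs()["wrist_force"][2])
    return np.mean(v),np.std(v)
def pick(arm,eff,p):
    c,s=np.cos(p[2]),np.sin(p[2]); L=np.array(p[:2])-.018*np.array([c,s])
    arm.move_to((*L,.11),down(p[2]+np.pi)); eff.command_gripper(.034); arm.servo_line((*L,.07),v=.1)
    f0=fz(arm); arm.servo_line((*L,.015),v=.08); st(arm)
    eff.command_gripper(0.); st(arm)
    arm.servo_line((*L,.07),v=.08); f1=fz(arm); print("weight kg",(f0[0]-f1[0])/9.81,f0,f1); st(arm)
def view(arm,imaging,p,ts,name):
    arm.move_to(p,down(0)); arm.sleep(.2); s=imaging.snapshot("wrist"); K,T=s["camera_matrix"],s["cam_to_world"]
    cv2.imwrite(f"pics/{name}.png",s["frame"][:,:,::-1]); np.savez(f"pics/{name}.npz",K=K,T=T)
    r=[fit(s["frame"],K,T,np.array(t)) for t in ts]; print(r); return r
E
python3 - <<'E'
from h import *
from station import arm,ik,imaging,effector
pick(arm,effector,(.3922,.2938,-.0016))
E
```

```text
t32.0 tcp [0.3744 0.294  0.0153] F [ 0.86 -0.21  0.27] M [-0.033 -0.017  0.   ] w0.0340 g0.0 j6 0.667
t32.4 tcp [0.3745 0.2941 0.0156] F [-0.51  0.18  6.56] M [-0.176  0.19  -0.002] w0.0108 g59.2 j6 0.667
weight kg 0.18789582579646052 (np.float64(0.25004852104533976), np.float64(0.34765947498175515)) (np.float64(-1.593209530017938), np.float64(0.4383558980823112))
t33.7 tcp [0.3742 0.2938 0.0699] F [-1.19 -0.18 -1.25] M [ 0.     0.074 -0.041] w0.0111 g58.4 j6 0.667
```

```bash
python3 - <<'E'
from h import *
from station import arm,ik,imaging,effector
p=arm.get_obs()["tool_pos"]
print(fz(arm,25)); arm.servo_line((p[0],p[1],.1),v=.1); arm.sleep(.3); print(fz(arm,25)); st(arm)
s=imaging.snapshot("wrist"); cv2.imwrite("pics/h0.png",s["frame"][:,:,::-1]); s=imaging.snapshot("scene"); cv2.imwrite("pics/h1.png",s["frame"][:,:,::-1])
a=cv2.imread("pics/h0.png"); b=cv2.imread("pics/h1.png")[60:260,130:397]
cv2.imwrite("pics/h.png",np.hstack([cv2.resize(a,(400,300)),cv2.resize(b,(400,300))]))
E
```

```text
(np.float64(-1.315036028885753), np.float64(0.4746538918866603))
(np.float64(-1.2007073210493215), np.float64(0.46446706695836615))
t36.5 tcp [0.3742 0.2938 0.1   ] F [-0.17 -0.17 -1.66] M [0.058 0.003 0.001] w0.0110 g58.4 j6 0.667
```

View pics/h.png

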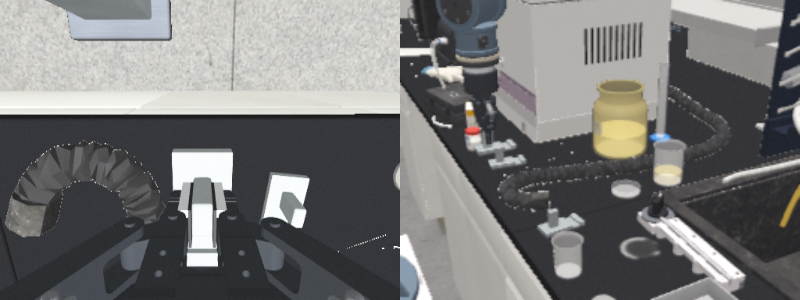

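The left half shows the plate level in the grip and clear of the bench, with the other plate at (287,200). It weighs about 0.125 kg, so it is aluminium and goes in the tray.

```bash
python3 - <<'E'
from h import *
d=np.load("pics/w2.npz"); P=lambda u,v,z=.038:pix2w(d["K"],d["T"],(u,v),z)[:2]
print("w2 left edge",P(351,90),P(346,208), P(511,84),P(511,206))
d=np.load("pics/scene0.npz")
print("scene corners",[pix2w(d["K"],d["T"],p,.038)[:2] for p in ((280,266),(340,248),(423,317),(352,352))])
E
```

```text
w2 left edge [ 0.5639 -0.2736] [ 0.397  -0.2807] [ 0.5716 -0.4849] [ 0.4004 -0.5253]
scene corners [array([ 0.3986, -0.2894]), array([ 0.5615, -0.3   ]), array([ 0.5643, -0.5415]), array([ 0.394 , -0.5395])]
```

```bash
cat >> h.py <<'E'
def tray(arm,eff,y,x=.481):
    L=np.array([x-.018,y]); arm.move_to((*L,.12),down(np.pi)); o=st(arm); print(fz(arm,8))
    arm.servo_line((*L,.0195),v=.08); st(arm); eff.command_gripper(.03); st(arm); arm.servo_line((*L,.12),v=.15)
E
python3 - <<'E'
from h import *
from station import arm,ik,imaging,effector
tray(arm,effector,-.365)
r=view(arm,imaging,(.40,.02,.2),[(.4376,.0321,.117)],"p2")
E
```

```text
t39.0 tcp [ 0.4635 -0.3642  0.12  ] F [-0.06  0.83 -1.05] M [0.04  0.003 0.051] w0.0111 g58.4 j6 -0.667
(np.float64(-1.2526628739238703), np.float64(0.569653163901291))
t40.8 tcp [ 0.4633 -0.3653  0.02  ] F [-0.16  0.41 -0.99] M [-0.024 -0.011 -0.075] w0.0113 g58.4 j6 -0.668
t41.1 tcp [ 0.4631 -0.3651  0.0197] F [0.18 0.13 0.36] M [ 0.075  0.021 -0.018] w0.0301 g0.0 j6 -0.668
[(array([0.4375, 0.0322, 0.1149]), np.float64(0.03726009685593402), 3397)]
```

```bash
python3 - <<'E'
from h import *
from station import arm,ik,imaging,effector
pick(arm,effector,(.4376,.0321,.116)); print(fz(arm,20))
E
```

```text
t48.9 tcp [0.42   0.03   0.0153] F [-0.86  0.24  0.67] M [-0.003 -0.004 -0.037] w0.0340 g0.0 j6 -0.045
t49.2 tcp [0.4202 0.0301 0.0156] F [-0.64 -0.16  5.55] M [0.02  0.274 0.027] w0.0109 g59.2 j6 -0.045
weight kg 0.16120519764498048 (np.float64(0.17176548813157813), np.float64(0.5461292087017101)) (np.float64(-1.4096575007656804), np.float64(0.5326224899070795))
t50.6 tcp [0.4197 0.03   0.0699] F [ 0.51  0.39 -0.99] M [ 0.027  0.052 -0.02 ] w0.0115 g58.3 j6 -0.045
(np.float64(-1.104707724358311), np.float64(0.5351380488517663))
```

This one is about 0.12 kg, so also aluminium, and it goes in the tray too. Then I'll look at the last plate.

```bash
python3 - <<'E'
from h import *
from station import arm,ik,imaging,effector
p=arm.get_obs()["tool_pos"]; arm.servo_line((p[0],p[1],.12),v=.12)
tray(arm,effector,-.45)
s=imaging.snapshot("scene"); cv2.imwrite("pics/s1.png",s["frame"][:,:,::-1])
r=view(arm,imaging,(.34,.32,.2),[(.4444,.3811,-.108)],"p3")
a=cv2.imread("pics/s1.png"); b=cv2.imread("pics/p3.png")
cv2.imwrite("pics/t.png",np.hstack([cv2.resize(a[150:360,170:450],(400,300)),cv2.resize(b,(400,300))]))
E
```

```text
t53.7 tcp [ 0.4636 -0.449   0.1202] F [-0.16 -0.11 -1.78] M [-0.048 -0.     0.002] w0.0112 g58.4 j6 -0.771
(np.float64(-1.1622822830052446), np.float64(0.3543945428443823))
t55.5 tcp [ 0.4633 -0.4503  0.0201] F [-0.27 -0.74 -1.17] M [ 0.027  0.021 -0.032] w0.0113 g58.4 j6 -0.771
t55.8 tcp [ 0.4631 -0.4501  0.0197] F [ 0.77 -0.56 -0.16] M [ 0.032 -0.024  0.021] w0.0300 g0.0 j6 -0.771
[(array([ 0.4443,  0.3811, -0.1137]), np.float64(0.02445054680348798), 4070)]
```

View pics/t.png

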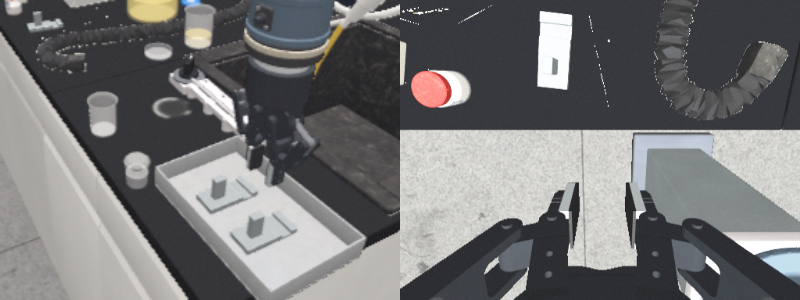

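Both aluminium plates lie flat in the tray, at (228,190) and (262,230) in the left half. The last plate is at (555,50) in the right half and hasn't moved.

```bash
python3 - <<'E'
from h import *
from station import arm,ik,imaging,effector
pick(arm,effector,(.4443,.3811,-.112)); print(fz(arm,20))
E
```

```text
t64.5 tcp [0.4266 0.3833 0.0154] F [ 0.74 -0.14  0.24] M [-0.01  -0.001  0.012] w0.0341 g0.0 j6 0.844
t64.8 tcp [0.4268 0.3835 0.0157] F [-1.1   0.65  6.02] M [-0.097  0.135 -0.034] w0.0106 g59.4 j6 0.844
weight kg 0.36164458521025916 (np.float64(-0.06633645103980913), np.float64(0.6061757831330594)) (np.float64(-3.614069831952452), np.float64(0.21516998611736626))
t66.2 tcp [0.4264 0.3831 0.0699] F [ 0.54 -0.04 -3.25] M [0.016 0.036 0.027] w0.0107 g58.4 j6 0.844
(np.float64(-3.612841453552176), np.float64(0.3338071347278049))
```

It weighs 0.36 kg, so it is steel and goes into the middle bay.

```bash
cat >> h.py <<'E'
def B(o): return np.array([ (o["tool_pos"][:2]-BO)@BX+.018, (o["tool_pos"][:2]-BO)@BE ])
E
python3 - <<'E'
from h import *
from station import arm,ik,imaging,effector
p=arm.get_obs()["tool_pos"]; arm.servo_line((p[0],p[1],.12),v=.12)
T=lambda x,y=0,z=.0160: blk(x-.018,y,z)
arm.move_to(T(-.068,0,.12),down(BY+np.pi)); st(arm); w=fz(arm,8); print(w)
assert w[0]<-2.5
arm.servo_line(T(-.068,0,.03),v=.08); arm.servo_line(T(-.068),v=.03); st(arm)
for x in (-.055,-.048,-.042,-.036,-.030,-.024,-.018,-.012):
    arm.servo_line(T(x),v=.04); o=st(arm); print("   blk",B(o),"Fblk",o["wrist_force"][:2]@np.c_[BX,BE])
    if np.linalg.norm(o["wrist_force"][:2])>15: print("stop"); break
E
```

```text
t69.6 tcp [ 0.4997 -0.1809  0.12  ] F [ 0.63 -0.59 -3.29] M [-0.024  0.094 -0.001] w0.0111 g58.5 j6 -0.288
(np.float64(-3.7157423254119726), np.float64(0.44727768572243976))
t71.8 tcp [ 0.4993 -0.1816  0.0158] F [-0.13 -0.08 -2.98] M [-0.02   0.039  0.007] w0.0111 g58.5 j6 -0.289
t72.3 tcp [ 0.5126 -0.1824  0.0159] F [ 0.58  0.59 -3.56] M [ 0.032  0.081 -0.024] w0.0115 g58.5 j6 -0.282
   blk [-0.0549  0.    ] Fblk [0.5481 0.6212]
t72.6 tcp [ 0.5197 -0.1829  0.016 ] F [-0.05 -0.22 -3.71] M [0.018 0.082 0.017] w0.0112 g58.5 j6 -0.278
   blk [-0.0477 -0.    ] Fblk [-0.0337 -0.2213]
t72.9 tcp [ 0.5257 -0.1832  0.016 ] F [-0.12  0.34 -3.63] M [ 0.007  0.017 -0.   ] w0.0111 g58.5 j6 -0.275
   blk [-0.0417 -0.    ] Fblk [-0.1371  0.333 ]
t73.2 tcp [ 0.5317 -0.1836  0.016 ] F [ 0.02  0.25 -3.63] M [0.04  0.05  0.056] w0.0111 g58.5 j6 -0.273
   blk [-0.0357  0.    ] Fblk [0.0052 0.2507]
t73.5 tcp [ 0.5376 -0.1839  0.016 ] F [-0.41  0.05 -3.82] M [0.029 0.01  0.039] w0.0112 g58.5 j6 -0.270
   blk [-0.0297 -0.    ] Fblk [-0.4128  0.0243]
t73.8 tcp [ 0.5436 -0.1843  0.016 ] F [ 0.45 -0.2  -4.  ] M [-0.022  0.079 -0.003] w0.0112 g58.5 j6 -0.267
   blk [-0.0237 -0.    ] Fblk [ 0.4594 -0.1709]
t74.1 tcp [ 0.5496 -0.1846  0.016 ] F [-0.59  0.62 -4.43] M [0.017 0.017 0.01 ] w0.0108 g58.5 j6 -0.264
   blk [-0.0177  0.    ] Fblk [-0.6217  0.5793]
t74.4 tcp [ 0.5556 -0.185   0.016 ] F [ 0.63 -1.45 -4.53] M [0.023 0.046 0.007] w0.0111 g58.5 j6 -0.262
   blk [-0.0118  0.    ] Fblk [ 0.7149 -1.4145]
```

```bash
python3 - <<'E'
from h import *
from station import arm,ik,imaging,effector
T=lambda x,y=0,z=.0160: blk(x-.018,y,z)
for x in np.arange(-.0095,.006,.0015):
    arm.servo_line(T(x),v=.03); o=arm.get_obs(); F=o["wrist_force"][:2]@np.c_[BX,BE]; print(round(x,4),B(o),F,o["wrist_force"][2])
    if F[0]<-12: print("home"); break
st(arm)
E
```

```text
-0.0095 [-0.0094  0.    ] [-1.1647  0.141 ] -4.09789581980889
-0.008 [-0.0079  0.    ] [ 0.3093 -0.895 ] -3.3605908312919563
-0.0065 [-0.0064 -0.    ] [0.347  0.0084] -2.8927092962055125
-0.005 [-0.0049  0.    ] [ 0.28   -0.1007] -3.1298652241710787
-0.0035 [-0.0037 -0.    ] [-2.4041 -0.3133] -1.7111835967388145
-0.002 [-0.0036 -0.0001] [-14.2558  -0.9919] 5.317058008477311
home
t75.9 tcp [ 0.5637 -0.1856  0.0158] F [-14.29  -0.14   5.32] M [-0.094  2.396  0.147] w0.0111 g59.9 j6 -0.257
```

Contact came at block x = -3.6 mm against the -3 expected, so the plate is home. I'll release, nudge it from behind to confirm, and look.

```bash
python3 - <<'E'
from h import *
from station import arm,ik,imaging,effector
effector.command_gripper(.03); st(arm)
T=lambda x,z: blk(x,0,z)
p=arm.get_obs()["tool_pos"]; arm.servo_line((p[0],p[1],.08),v=.12)
arm.servo_line(T(-.056,.08),v=.12); effector.command_gripper(0); arm.servo_line(T(-.056,.026),v=.08)
for x in np.arange(-.050,-.034,.0015):
    arm.servo_line(T(x,.026),v=.03); o=arm.get_obs(); F=o["wrist_force"][:2]@np.c_[BX,BE]; print(round(x,4),F)
    if F[0]<-9: break
arm.servo_line(T(-.056,.026),v=.1); arm.servo_line(T(-.056,.1),v=.15); effector.command_gripper(.045)
arm.move_to((.53,-.16,.16),down(0)); arm.sleep(.2); s=imaging.snapshot("wrist"); cv2.imwrite("pics/w5.png",s["frame"][:,:,::-1]); np.savez("pics/w5.npz",K=s["camera_matrix"],T=s["cam_to_world"])
cv2.imwrite("pics/w5b.png",cv2.resize(s["frame"][:220,:,::-1],(800,344),interpolation=cv2.INTER_CUBIC)); st(arm)
u=w2pix(s["camera_matrix"],s["cam_to_world"],np.array([blk(-.048,-.02,.0095),blk(-.048,.02,.0095)])); print("expected tail corners in 800px",u*800/512)
E
```

```text
t76.3 tcp [ 0.5658 -0.1857  0.0163] F [-0.49  0.46 -0.08] M [-0.023  0.008 -0.031] w0.0301 g0.0 j6 -0.257
-0.05 [0.197  0.5921]
-0.0485 [-0.2235  0.4576]
-0.047 [-0.3768 -0.5329]
-0.0455 [0.3146 0.4884]
-0.044 [-0.8108  0.5878]
-0.0425 [-1.6885 -0.0054]
-0.041 [-10.6784  -1.305 ]
t84.8 tcp [ 0.53 -0.16  0.16] F [-0.76  0.37 -0.12] M [ 0.002 -0.023 -0.029] w0.0448 g0.0 j6 2.848
expected tail corners in 800px [[473.8975 266.7719]
 [409.49   262.9312]]
```

View pics/w5b.png

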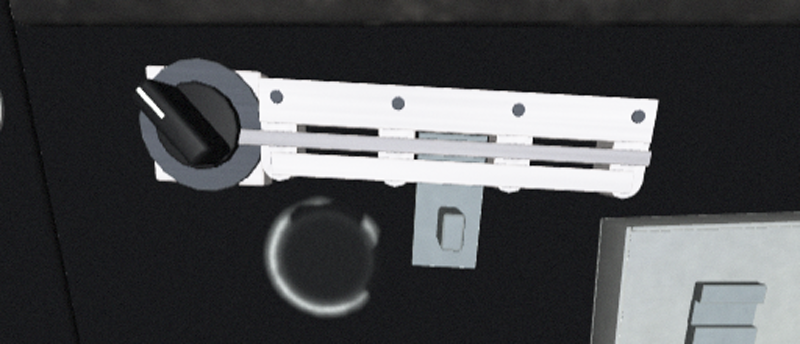

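The plate tail is at (413,265) to (475,268), matching the expected home pose, with its groove under the raised bar. All three plates are placed, so I'll tighten the knob.

```bash
python3 - <<'E'
from h import *
from station import arm,ik,imaging,effector
K=np.array([.6175,-.0512]); q=down(BY+np.pi-2.4)
arm.move_to((*K,.14),q); st(arm)
arm.servo_line((*K,.041),v=.08); effector.command_gripper(0); st(arm)
j=np.array(arm.get_obs()["joints"])
for a in (.4,.8,1.2,1.6,2.0,2.3,2.36,2.40,2.44,2.48,2.52):
    k=j.copy(); k[5]-=a; arm.goto_joints(k); o=st(arm)
    if abs(o["wrist_torque"][2])>.7: print("tight",a); break
E
```

```text
t85.4 tcp [ 0.6174 -0.0508  0.1396] F [-0.08 -0.83  0.59] M [ 0.037 -0.073 -0.012] w0.0452 g0.0 j6 2.378
t87.2 tcp [ 0.6176 -0.051   0.0415] F [-2.33  1.19  6.13] M [0.232 0.406 0.172] w0.0127 g59.0 j6 2.377
t87.7 tcp [ 0.6176 -0.0511  0.0415] F [ 0.24  0.01 -1.21] M [-0.153 -0.133  0.133] w0.0124 g58.6 j6 1.981
t88.1 tcp [ 0.6177 -0.0511  0.0415] F [ 2.06 -1.1  -1.91] M [-0.203 -0.387  0.083] w0.0127 g58.6 j6 1.583
t88.6 tcp [ 0.6178 -0.0511  0.0415] F [ 3.04 -1.71 -2.3 ] M [-0.244 -0.739  0.04 ] w0.0129 g58.5 j6 1.184
t89.0 tcp [ 0.6179 -0.051   0.0415] F [ 5.12 -0.23 -4.14] M [-0.13  -1.119  0.097] w0.0125 g58.5 j6 0.784
t89.5 tcp [ 0.6179 -0.0509  0.0415] F [ 5.42  0.   -3.09] M [-0.056 -1.22   0.059] w0.0129 g58.5 j6 0.384
t89.9 tcp [ 0.6179 -0.0508  0.0416] F [ 4.86  0.51 -4.19] M [ 0.151 -1.187  0.037] w0.0126 g58.5 j6 0.083
t90.2 tcp [ 0.6179 -0.0508  0.0415] F [ 5.95  0.78 -4.11] M [ 0.135 -1.173  0.094] w0.0131 g58.5 j6 0.024
t90.4 tcp [ 0.6179 -0.0508  0.0415] F [ 4.81  0.62 -3.58] M [ 0.164 -1.21   0.116] w0.0128 g58.5 j6 -0.016
t90.7 tcp [ 0.6179 -0.0508  0.0416] F [ 5.93  1.86 -3.94] M [ 0.292 -1.193 -1.051] w0.0129 g60.2 j6 -0.055
tight 2.44
```

```bash
python3 - <<'E'
from h import *
from station import arm,ik,imaging,effector
effector.command_gripper(.045); p=arm.get_obs()["tool_pos"]; arm.servo_line((p[0],p[1],.16),v=.15)
arm.move_to((.5,-.2,.3),down(0)); arm.sleep(.2); s=imaging.snapshot("wrist"); cv2.imwrite("pics/w6.png",cv2.resize(s["frame"][:,:,::-1],(800,600),interpolation=cv2.INTER_CUBIC))
st(arm)
E
```

```text
t94.7 tcp [ 0.5    -0.1999  0.2999] F [0.28 0.67 0.57] M [ 0.012 -0.042  0.   ] w0.0446 g0.0 j6 2.761
```

View pics/w6.png

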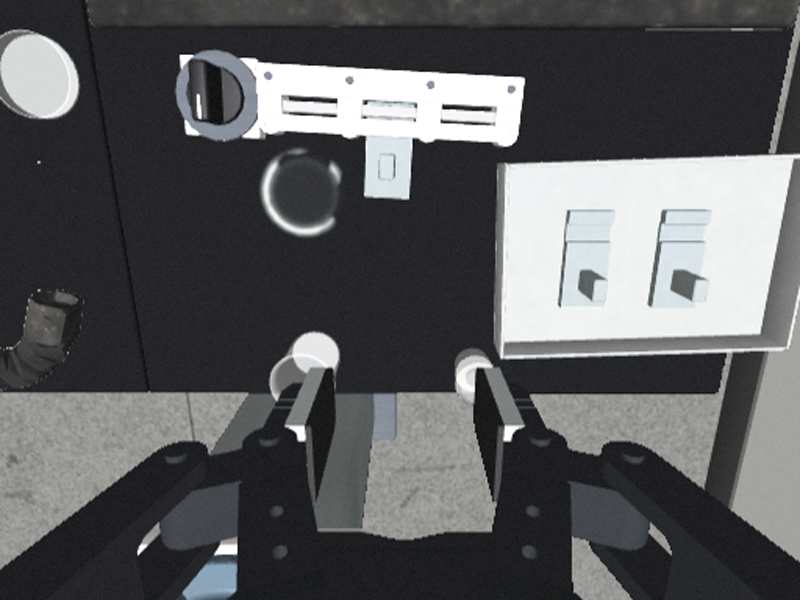

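The knob is back at its stop at (215,95) and the bar is down in the bays. The steel plate is home at (388,165), both aluminium plates lie flat in the tray at (585,258) and (680,258), and the beaker and stopper are untouched.

```bash
python3 -c "
from station import arm
print(arm.finish_job())"
```

```text
the job is handed in; nothing more can be done
None
```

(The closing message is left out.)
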